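# Line up reagent bottles by height on the bottle stand

### The arm

A 6-joint arm with a two-finger parallel gripper is mounted at the origin on a cart in front of the work surface, level with it; the furniture and walls round the work are solid. World frame = base frame: x ahead of the robot, y to its left, z up, the work surface at z = 0. Lengths are in mm, angles in rad, forces in N, time in s.
With the tool pointing down it reaches from about 350 to 875 mm from the base axis. Payload 4.2 kg.
Tool frame: the origin (TCP) lies on the centre line of the jaws, within the pads' length; the fingertips stand 19 mm ahead of it and the grasp point (between the pads) is the TCP; z points along the fingers, y is the direction in which the jaws open and shut (so a half turn about z gives the same grasp; the last joint's range is limited). The gripper opens to 87 mm and grips with 3 to 60 N. Pads are 19 mm wide; open, the fingers measure 117 mm over their backs; the gripper's body (75 mm by 190 mm) begins 51 mm behind the grasp point.
Start: joints at [-0.906, 0.385, 0.008, 0, -1.194, -0.259], TCP at [246.734, -574.214, 241.55] pointing down, gripper open.
Joint ranges: [-3.14, 3.14], [-1.21, 2.06], [-1.07, 1.41], [-3.16, 2.05], [-2.99, -0.16], [-3.1, 3.1]. Speed limits (rad/s): [2.79, 2.79, 3.14, 3.14, 3.14, 3.14].

### API

Orientations are given as a rotation vector (axis times angle).
In Python, from station import manip, optics, order gives the robot as it stands. The module is installed in compiled form; this text tells all that it offers.
- The arm moves only by the shell command python3 -m jog 'ROWS' [OPENING] [FORCE]. ROWS is JSON, a list of rows, each a list of 6 numbers: the shift along the tool's x, y, z in m, then the turn, a rotation vector about the tool's x, y, z in rad. A call has exactly 10 rows; each row shifts and turns the pose as measured when the row begins, along the tool's axes as they then stand; what a row does not reach is not made up. A row lasts 1/10 s, in which the tool goes at most 50 mm and 8.59 degrees, less where a joint would pass 70% of its speed; a pose out of reach is approached as far as the arm can. A call with a gripper value outside its range is refused whole. OPENING is the closure, from 0 (fully open) to 1 (shut), set as the call begins (- or left out, the last holds). The fingers move at their own pace and stop on an object; FORCE is the grip in N (left out, the last holds). Time passes only in rows, so rows that do not move let the fingers close, or fill a call up. It gives the time, the measured TCP pose, the force and the opening at its end, in the units of the state.
- manip.read_state(): the state, without advancing time (a new reading comes with each control period).
- optics.get_image(name): name is "side" or "top" or "wrist"; returns a dict with "image" (400x640x3 uint8, blue, green, red), "range_z" (400x640 float32, mm along the optical axis (not along the pixel's ray), 0 where there is no reading), "fov_y" (degrees; the focal length in pixels is half the picture's height over the tangent of half this angle, whatever the lens; pixels are square), "cx", "cy" (the principal point, pixels), "rvec" (rotation vector, rad) and "tvec" (3), from world to camera coordinates, as OpenCV has them. Camera axes: x right, y down, z forward; pixel columns grow to the right and rows downward; lengths in mm; the calibration is good to about 2 mm. A picture is of the moment at which its call begins.
- order.hand_in(): hands the job in, once; it reports no verdict.
The state is a dict: "clock": time; "joint_positions": joint angles; "qvel": joint speeds; "joint_efforts": joint torques, N m; "ee_pos": TCP position; "eef_rot": TCP orientation; "ft_force": force on the tool from outside, world axes, zero at the start; "ft_torque": the same for the moment, N m; "width": opening from 0.0 (shut) to 1.0 (fully open).
Only numpy, scipy, OpenCV 4.12 (cv2) and the standard library are available. Lean on these libraries where they do the work, as an engineer would, in place of code of your own. Each camera call takes 0.05 s, during which the arm holds its last target.

### The job

Put the three amber bottles and the small grey-capped vial in order of height on the four round places of the bottle stand: the tallest on the place next to the upright steel end stop, then the next tallest, and so on, with the vial on the place farthest from the stop. Stand each one upright in the middle of its own place, and do not tip any of them over on the way.

Things in the scene. Friction and masses are not known exactly. Their poses are not given: they have to be found in the camera images.
- bottle_large_mid (a point): The tallest bottle: round amber bottle with a paper label, 65 mm diameter, 148 mm tall with its screw cap (cap: top 18 mm, 31 mm diameter, then the shoulder widens). The point is on its axis half-way up, 74 mm from underside and top; z is up. About 0.30 kg. All four things stand at the start on a 2 mm mat (undersides at z = 0.002), about 0.14 m apart along the bench edge, in any order.
- bottle_middle_mid (a point): The second tallest: amber bottle of the same shape, 59 mm diameter, 133 mm tall with its screw cap (cap: top 16 mm, 28 mm diameter). The point is on its axis half-way up, 66.5 mm from underside and top; z is up. About 0.22 kg.
- bottle_small_mid (a point): The third tallest: amber bottle of the same shape, 49 mm diameter, 111 mm tall with its screw cap (cap: top 14 mm, 24 mm diameter). The point is on its axis half-way up, 55.5 mm from underside and top; z is up. About 0.13 kg.
- vial_mid (a point): The vial, shortest of the four: clear, with pale contents and a grey cap, 54 mm tall (body 22 mm diameter up to 46 mm, then the cap, 16 mm diameter). The point is on its axis half-way up, 27 mm from underside and top; z is up. About 12 g. Nothing else on the bench is like it.
- place_1: One of the four equal round white places of the bottle stand: flat fixed disc, 78 mm diameter, 3 mm thick, a dark dot at its centre. Origin at the centre of its underside; its top is 3 mm higher, at z = 0.008. x points across the row, y along it. The four lie in a straight row, 92 mm between centres, about 0.09 m behind the line of bottles. Their numbers do not tell their order in the row.
- place_2: Another of the four round white places, just like place_1. Origin at the centre of its underside; its top is 3 mm higher.
- place_3: Another of the four round white places, just like place_1. Origin at the centre of its underside; its top is 3 mm higher.
- place_4: Another of the four round white places, just like place_1. Origin at the centre of its underside; its top is 3 mm higher.
- end_stop: The end stop: an upright steel plate (74 mm across the row, 6 mm thick, 63 mm tall) on a small foot, fixed at one end of the row of places, which end differs from start to start (a tape roll lies at the other). Origin at the centre of the foot's underside, in line with the row, 84 mm from the centre of the nearest place. x points across the row, y along it.

How it is judged (in metres and radians):
At the end, for the whole second after the job is handed in: Each bottle and the vial stands upright (tilt under 0.1 rad), at rest, on the top of its own place (height within 5 mm), its axis within 12 mm of the centre of the place; counted from the end stop the order is large, middle, small bottle, vial ((horizontal distance between bottle_large_mid and place_1 below 0.012 m or horizontal distance between bottle_large_mid and place_2 below 0.012 m or horizontal distance between bottle_large_mid and place_3 below 0.012 m or horizontal distance between bottle_large_mid and place_4 below 0.012 m) and horizontal distance between bottle_large_mid and end_stop between 0.054 and 0.114 m and height (world z) of bottle_large_mid between 0.077 and 0.087 m and angle between each of bottle_large_mid, bottle_middle_mid, bottle_small_mid, vial_mid's own z axis and vertical below 0.1 rad and linear speed of each of bottle_large, bottle_middle, bottle_small, vial below 0.02 m/s and (horizontal distance between bottle_middle_mid and place_1 below 0.012 m or horizontal distance between bottle_middle_mid and place_2 below 0.012 m or horizontal distance between bottle_middle_mid and place_3 below 0.012 m or horizontal distance between bottle_middle_mid and place_4 below 0.012 m) and horizontal distance between bottle_middle_mid and end_stop between 0.146 and 0.206 m and height (world z) of bottle_middle_mid between 0.0695 and 0.0795 m and (horizontal distance between bottle_small_mid and place_1 below 0.012 m or horizontal distance between bottle_small_mid and place_2 below 0.012 m or horizontal distance between bottle_small_mid and place_3 below 0.012 m or horizontal distance between bottle_small_mid and place_4 below 0.012 m) and horizontal distance between bottle_small_mid and end_stop between 0.238 and 0.298 m and height (world z) of bottle_small_mid between 0.0585 and 0.0685 m and (horizontal distance between vial_mid and place_1 below 0.012 m or horizontal distance between vial_mid and place_2 below 0.012 m or horizontal distance between vial_mid and place_3 below 0.012 m or horizontal distance between vial_mid and place_4 below 0.012 m) and horizontal distance between vial_mid and end_stop between 0.33 and 0.39 m and height (world z) of vial_mid between 0.03 and 0.04 m); the robot touches nothing.
It fails at once if a bottle or the vial is tipped (more than 0.6 rad from upright) (angle between any of bottle_large_mid, bottle_middle_mid, bottle_small_mid, vial_mid's own z axis and vertical above 0.6 rad).
It also fails if it takes over 104 s, if anything falls off the work surface, if the arm or the gripper's body presses on something with over 40 N, if the wrist force passes 120 N, or if a joint passes its speed limit or range.

## Working session

There is one attempt and no reset: what is moved stays moved. The work goes in short steps, Python scripts to look and compute and a shell command to move; the robot and the scene stay as the last step left them, time stands still between calls to the robot, and variables do not carry over. Pictures are saved under pics/ and viewed, and the job is handed in when it is done.

```bash
mkdir -p pics; python3 - <<'E'
from station import manip, optics, order
import cv2,numpy as np
s=manip.read_state(); print(s)
for n in("side","top","wrist"):
    d=optics.get_image(n); cv2.imwrite(f"pics/{n}0.png",d["image"]); np.savez(f"pics/{n}0.npz",**d)
    print(n,d["fov_y"],d["cx"],d["cy"],d["rvec"],d["tvec"])
E
```

```text
{'clock': 0.0, 'joint_positions': array([-9.06355632e-01,  3.85579174e-01,  6.62566406e-03, -4.59989720e-04,
       -1.19398172e+00, -2.58588034e-01]), 'qvel': array([-0.00129457,  0.00022782, -0.00029757,  0.00139492,  0.00072793,
       -0.00055775]), 'joint_efforts': array([-4.53357634e-04, -3.90662599e+01,  1.87403977e+01,  4.21992168e+00,
        1.09994930e-02, -2.03876466e-04]), 'ee_pos': array([ 246.53828487, -573.72097394,  240.45161855]), 'eef_rot': array([ 0.63276928, -3.07662438, -0.00330673]), 'ft_force': array([ 0.92758265, -0.13345447,  0.07290956]), 'ft_torque': array([-0.01913123, -0.01112571,  0.0362969 ]), 'width': 1.0007512542547665}
side 42.06518668576482 322.51372151675145 204.0464488691453 [-0.0148447   2.75850298 -1.45235892] [ 494.55074686  160.71443503 1042.01827398]
top 56.90159775919468 317.11724784347786 199.2082391149098 [ 2.15734494 -2.14486314  0.10775919] [-110.33353101  519.09320471  973.73888729]
wrist 61.11021692267301 318.3281769170518 197.23679259100265 [-1.62653166 -2.46980191 -0.36887724] [624.00273642 -34.45464487 390.97819354]
```

View pics/top0.png

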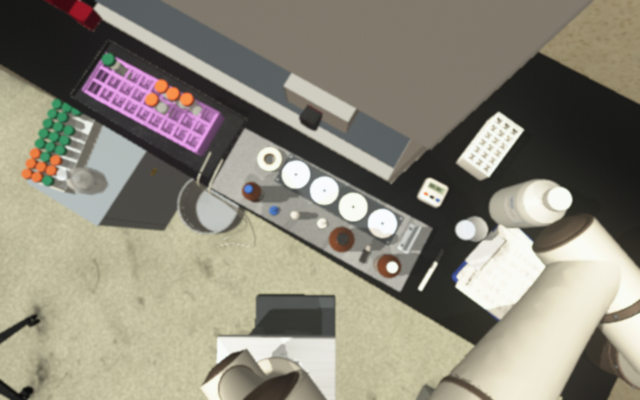

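View pics/side0.png

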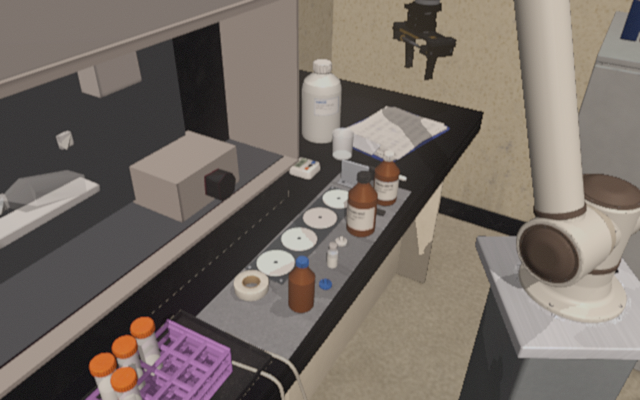

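View pics/wrist0.png

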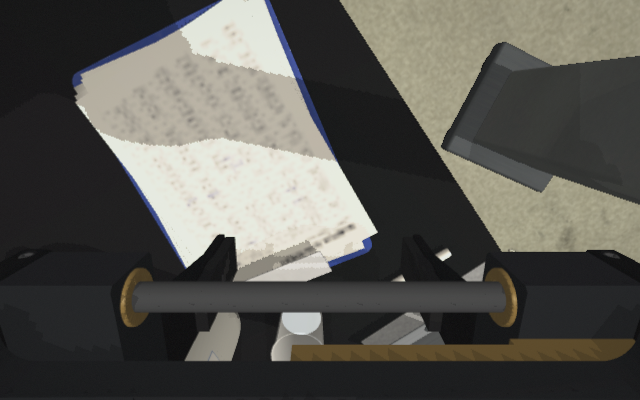

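The top view shows places at (296,174), (324,190), (352,206) and (382,223), with the end stop at (408,237) and the tape roll at (269,158). The bottle caps are blue at (252,190), dark at (342,238) and white at (388,266). Vial candidates are (295,214) and (322,223).

```bash
cat > h.py <<'E'
import cv2,numpy as np
from scipy.spatial.transform import Rotation as R
def world(d):
    H,W=d["range_z"].shape; f=H/2/np.tan(np.radians(float(d["fov_y"]))/2)
    u,v=np.meshgrid(np.arange(W),np.arange(H)); z=d["range_z"]
    c=np.stack([(u-d["cx"])/f*z,(v-d["cy"])/f*z,z],-1)
    Rm=R.from_rotvec(d["rvec"]).as_matrix()
    w=(c-d["tvec"])@Rm; w[z==0]=np.nan
    return w
def load(n): return dict(np.load(f"pics/{n}.npz"))
E
python3 - <<'E'
from h import *
np.set_printoptions(suppress=True,precision=1)
for n,pts in(("top0",[(252,190),(274,211),(295,214),(322,223),(342,238),(366,254),(388,266),(296,174),(324,190),(352,206),(382,223),(408,237),(269,158),(320,250),(310,120),(311,85),(330,60),(400,160),(200,100),(400,120),(435,190),(380,170)]),("side0",[(302,262),(325,284),(332,248),(341,241),(364,177),(388,157),(276,264),(299,240),(320,218),(336,199),(352,172),(200,190),(250,100)])):
    d=load(n);w=world(d);print(n)
    for p in pts: print(p,w[p[1],p[0]])
d=load("top0")
cv2.imwrite("pics/topz.png",cv2.resize(d["image"][110:310,170:470],None,fx=2.6,fy=2.6,interpolation=cv2.INTER_CUBIC))
d=load("side0")
cv2.imwrite("pics/sidez.png",cv2.resize(d["image"][130:330,200:450],None,fx=3,fy=3,interpolation=cv2.INTER_CUBIC))
E
```

```text
top0
(252, 190) [532.4  54.7 112.2]
(274, 211) [488.1  11.3  16.8]
(295, 214) [476.9 -49.9  57.4]
(322, 223) [ 455.8 -120.9   17.4]
(342, 238) [ 413.5 -169.   150.6]
(366, 254) [ 372.7 -240.9   10.1]
(388, 266) [ 348.4 -278.6  135.2]
(296, 174) [593.1 -47.2   9.1]
(324, 190) [ 547.8 -125.9   11.4]
(352, 206) [ 504.3 -203.9    3.9]
(382, 223) [ 457.2 -285.3   10.5]
(408, 237) [ 419.5 -356.4    6.2]
(269, 158) [639.3  30.    6.4]
(320, 250) [ 382.4 -115.6   -2.4]
(310, 120) [688.3 -92.3 187.5]
(311, 85) [766.7 -94.6 204.5]
(330, 60) [ 620.6 -132.8  603.4]
(400, 160) [ 602.  -309.4  148. ]
(200, 100) [810.6 234.6   5. ]
(400, 120) [ 566.1 -228.1  544. ]
(435, 190) [ 548.5 -431.2   15.3]
(380, 170) [ 584.7 -266.5  111.1]
side0
(302, 262) [533.7  73.8 109.9]
(325, 284) [490.1  19.1   7.3]
(332, 248) [477.  -38.2  51.1]
(341, 241) [ 454.5 -117.6    6.2]
(364, 177) [ 411.9 -155.4  146.6]
(388, 157) [ 347.4 -274.8  128.6]
(276, 264) [589.5 -37.3   7.2]
(299, 240) [ 545.6 -121.7    3.5]
(320, 218) [ 500.1 -203.6    4.3]
(336, 199) [ 461.3 -281.9    5.3]
(352, 172) [ 420.4 -358.2   36.9]
(200, 190) [735.3 -77.7 157.1]
(250, 100) [ 664.5 -341.7  231.3]
```

```bash
ls -la pics
```

```text
total 7200
drwxr-xr-x 2 agent agent    4096 Dec  7 16:10 .
drwxr-xr-x 3 agent agent    4096 Dec  7 16:09 ..
-rw-r--r-- 1 agent agent 1793776 Dec  7 16:09 side0.npz
-rw-r--r-- 1 agent agent  378443 Dec  7 16:09 side0.png
-rw-r--r-- 1 agent agent  468377 Dec  7 16:10 sidez.png
-rw-r--r-- 1 agent agent 1793776 Dec  7 16:09 top0.npz
-rw-r--r-- 1 agent agent  365312 Dec  7 16:09 top0.png
-rw-r--r-- 1 agent agent  459504 Dec  7 16:10 topz.png
-rw-r--r-- 1 agent agent 1793776 Dec  7 16:09 wrist0.npz
-rw-r--r-- 1 agent agent  295433 Dec  7 16:09 wrist0.png
```

View pics/topz.png

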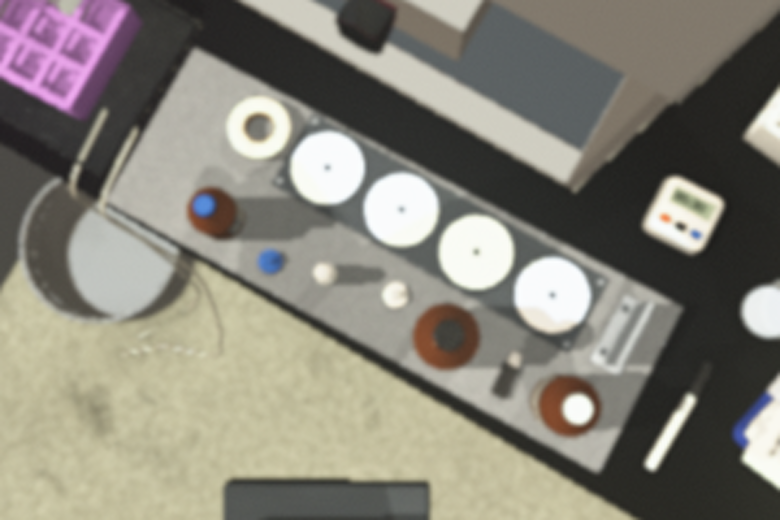

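View pics/sidez.png

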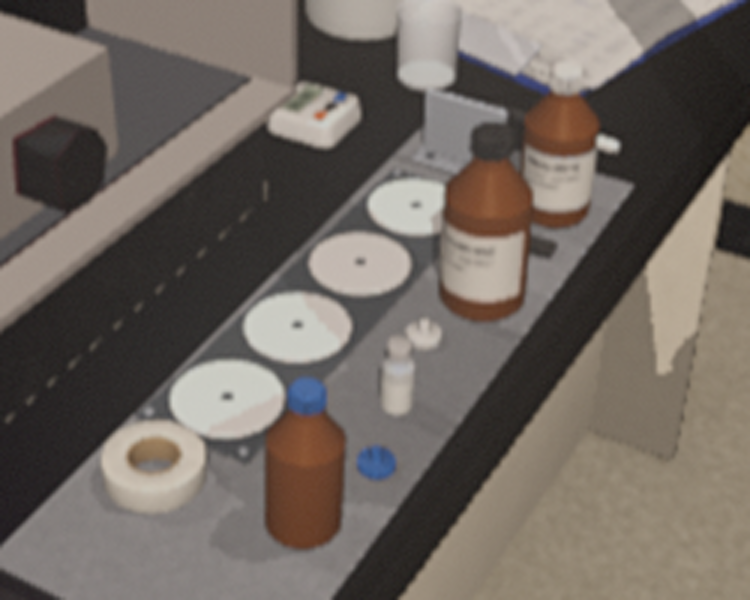

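```bash
cat >> h.py <<'E'
def atz(d,u,v,z):
    H=400; f=H/2/np.tan(np.radians(float(d["fov_y"]))/2)
    Rm=R.from_rotvec(d["rvec"]).as_matrix(); C=-Rm.T@d["tvec"]
    r=Rm.T@np.array([(u-d["cx"])/f,(v-d["cy"])/f,1]); return C+r*(z-C[2])/r[2]
E
python3 - <<'E'
from h import *
np.set_printoptions(suppress=True,precision=1)
ob={'large':((413,-163),150),'mid':((348,-277),135),'small':((533,62),113),'vial':((477,-45),56)}
for n in("top0","side0"):
    d=load(n);w=world(d);print(n)
    for k,(c,t) in ob.items():
        r=np.hypot(w[...,0]-c[0],w[...,1]-c[1])
        m=(r<28)&(w[...,2]>t-10)&(w[...,2]<t+15)
        v,u=np.nonzero(m)
        P=w[m]; print(k,m.sum(),P.mean(0),np.median(P,0),'pix ctr',u.mean(),v.mean(), atz(d,u.mean(),v.mean(),t-(0 if n=='top0' else 5)))
    g=d["image"].min(2)
    for c in((591,-43),(547,-124),(502,-204),(460,-284)):
        r=np.hypot(w[...,0]-c[0],w[...,1]-c[1]); m=(r<46)&(abs(w[...,2]-8)<14)&(g>140)
        m=m.astype(np.uint8); nn,l,st,ce=cv2.connectedComponentsWithStats(m); i=1+st[1:,4].argmax()
        ct=max(cv2.findContours((l==i).astype(np.uint8),0,1)[0],key=len); e=cv2.fitEllipse(cv2.convexHull(ct))
        print('disc',st[i,4],np.array(e[0]),atz(d,*e[0],8.))
        # dark dot
        gg=d["image"].mean(2); u0,v0=np.round(e[0]).astype(int); s=gg[v0-4:v0+5,u0-4:u0+5]; wgt=np.clip(np.median(s)-s-15,0,None); 
        if wgt.sum()>0:
            vv,uu=np.mgrid[v0-4:v0+5,u0-4:u0+5]; a=(uu*wgt).sum()/wgt.sum(); b=(vv*wgt).sum()/wgt.sum(); print('  dot',a,b,atz(d,a,b,8.))
d=load("top0");w=np.concatenate([world(load(n)).reshape(-1,3) for n in("top0","side0")]);w=w[np.isfinite(w[:,0])]
p=np.array([.878,-.478]);t=np.array([.478,.878]);q=w[:,:2]@p;s=w[:,:2]@t
for a in range(20,700,40):
    m=(w[:,2]>a)&(w[:,2]<a+40)&(s>-150)&(s<350)&(q>500); 
    if m.sum(): print(a,np.percentile(q[m],[0.5,2,10]))
E
```

```text
top0
large 120 [ 411.6 -169.8  148.4] [ 411.2 -169.2  148.5] pix ctr 342.31666666666666 238.825 [ 411.6 -169.7  150. ]
mid 99 [ 345.8 -288.7  133.5] [ 346.  -288.4  133.5] pix ctr 392.1515151515151 267.1111111111111 [ 345.8 -288.4  135. ]
small 58 [535.5  63.8 111.8] [535.  64. 112.] pix ctr 248.48275862068965 188.79310344827587 [535.3  63.5 113. ]
vial 32 [475.7 -48.4  56.1] [475.6 -48.4  56.3] pix ctr 294.5 214.5 [475.7 -48.4  56. ]
disc 674 [295.5 174. ] [593.2 -45.8   8. ]
  dot 295.4829545454545 173.98295454545453 [593.3 -45.7   8. ]
disc 689 [323.8 190.1] [ 548.1 -125.4    8. ]
  dot 323.9962121212121 190.09469696969694 [ 548.  -125.9    8. ]
disc 690 [352.7 206.5] [ 502.5 -205.5    8. ]
  dot 352.7938829787234 206.3869680851064 [ 502.8 -205.8    8. ]
disc 703 [382.1 222.7] [ 458.1 -285.9    8. ]
  dot 382.0126984126984 223.00793650793653 [ 457.3 -285.8    8. ]
side0
large 110 [ 411.5 -164.9  145.2] [ 411.6 -164.4  145.7] pix ctr 363.8272727272727 175.22727272727272 [ 411.4 -165.2  145. ]
mid 76 [ 345.3 -283.9  130.4] [ 345.1 -282.1  131. ] pix ctr 388.55263157894734 154.407894
[... 383 characters left out ...]
8. ]
  dot 298.6912366912367 237.8009828009828 [ 546.4 -123.8    8. ]
disc 536 [319.5 217.5] [ 501.3 -200.3    8. ]
  dot 319.65894039735105 216.77373068432672 [ 500.9 -203.2    8. ]
disc 380 [336.1 198.2] [ 461.2 -281.2    8. ]
  dot 338.2309746328438 197.82643524699603 [ 455.9 -283.2    8. ]
20 [505.5 516.2 540. ]
60 [502.1 509.3 542.2]
100 [625.6 628.3 635.6]
140 [624.  628.9 641.5]
180 [625.5 639.6 671. ]
220 [624.1 626.  661.1]
260 [624.6 626.3 661.5]
300 [624.5 626.6 661.4]
340 [624.3 625.8 653.7]
380 [624.3 625.6 643.3]
420 [623.9 624.6 627. ]
460 [611.8 612.6 614.3]
500 [603.5 603.9 604.8]
540 [603.6 603.9 604.6]
580 [603.5 603.9 604.6]
620 [603.5 603.8 604.5]
660 [603.4 603.8 604.4]
```

```bash
cat >> h.py <<'E'
YD=np.array([0.4906,0.8714])
def plan(x,y,z,yaw_sign=1):
    """delta in tool frame to target; turn about tool axes so tool z down, y along row"""
    from station import manip
    s=manip.read_state(); A=R.from_rotvec(s["eef_rot"])
    sh=A.inv().apply(np.array([x,y,z])-s["ee_pos"])
    yt=np.array([*YD,0])/np.linalg.norm(YD)*yaw_sign; zt=np.array([0,0,-1.]); M=np.stack([np.cross(yt,zt),yt,zt],1)
    B=R.from_matrix(M); turn=(A.inv()*B).as_rotvec()
    np.set_printoptions(suppress=True,precision=4)
    print("clock",round(s["clock"],2),"pos",s["ee_pos"].round(1),"w",round(s["width"],3),"F",s["ft_force"].round(1),"j",s["joint_positions"].round(2))
    print("shift m",sh/1000,"turn",turn, "shift after turn", B.inv().apply(np.array([x,y,z])-s["ee_pos"])/1000)
E
python3 - <<'E'
from h import *
d=load("wrist0");Rm=R.from_rotvec(d["rvec"]).as_matrix();print("cam",-Rm.T@d["tvec"])
from station import manip
A=R.from_rotvec(manip.read_state()["eef_rot"]);print(A.as_matrix().round(3)); print("cam in tool",A.inv().apply(-Rm.T@d["tvec"]-manip.read_state()["ee_pos"]))
for k in(1,-1): plan(411.5,-168.5,240,k)
E
```

```text
cam [ 172.29144146 -605.61298159  383.37848291]
[[-0.919 -0.395 -0.001]
 [-0.395  0.919  0.001]
 [ 0.     0.002 -1.   ]]
cam in tool [  80.81348806    0.36818177 -142.64402667]
clock 0.15 pos [ 246.6 -573.8  240.7] w 0.998 F [ 0.1  0.1 -0.5] j [-0.91  0.39  0.01 -0.   -1.19 -0.26]
shift m [-0.3115  0.3074  0.0012] turn [ 0.0015 -0.0009  0.9185] shift after turn [0.0552 0.4341 0.0007]
clock 0.15 pos [ 246.6 -573.8  240.7] w 0.998 F [ 0.1  0.1 -0.5] j [-0.91  0.39  0.01 -0.   -1.19 -0.26]
shift m [-0.3115  0.3074  0.0012] turn [ 0.0011  0.0018 -2.2231] shift after turn [-0.0552 -0.4341  0.0007]
```

```bash
python3 -m jog '[[0,0,0,0,0,0.14],[0,0,0,0,0,0.14],[0,0,0,0,0,0.14],[0,0,0,0,0,0.14],[0,0,0,0,0,0.14],[0,0,0,0,0,0.14],[0,0,0,0,0,0.08],[0.02,0.05,0,0,0,0],[0.02,0.05,0,0,0,0],[0.015,0.05,0,0,0,0]]' 0 20; python3 -c "
from h import *
plan(411.5,-168.5,200)"
```

```text
clock: 1.15
ee_pos: [275.9, -424.1, 234.1]
eef_rot: [-0.87, -3.008, -0.013]
ft_force: [1.0, 0.3, 1.0]
width: 0.999
clock 1.15 pos [ 275.9 -424.1  234.1] w 0.999 F [1.  0.3 1. ] j [-0.67  0.19 -0.28 -0.   -1.11 -1.46]
shift m [0.0213 0.2884 0.0358] turn [ 0.0053 -0.0119 -0.0503] shift after turn [0.0072 0.2893 0.0341]
```

```bash
python3 -m jog '[[0,0.045,0,0,0,-0.05],[0,0.045,0,0,0,0],[0,0.045,0,0,0,0],[0,0.045,0.005,0,0,0],[0,0.045,0.01,0,0,0],[0,0.045,0.01,0,0,0],[0,0.02,0.01,0,0,0],[0,0,0,0,0,0],[0,0,0,0,0,0],[0,0,0,0,0,0]]'; python3 - <<'E'
from h import *
from station import optics
plan(411.5,-168.5,155)
for n in("wrist","side","top"):
    d=optics.get_image(n); np.savez(f"pics/{n}1.npz",**d); cv2.imwrite(f"pics/{n}1.png",d["image"])
E
```

```text
clock: 2.15
ee_pos: [422.6, -156.7, 200.5]
eef_rot: [-0.784, -3.034, -0.015]
ft_force: [-0.3, -0.7, -0.1]
width: 1.0
clock 2.15 pos [ 422.6 -156.7  200.5] w 1.0 F [-0.3 -0.7 -0.1] j [-0.    0.13 -0.45 -0.01 -1.   -2.07]
shift m [ 0.0036 -0.016   0.0454] turn [ 0.0072 -0.0097  0.0073] shift after turn [ 0.0039 -0.0157  0.0455]
```

View pics/wrist1.png

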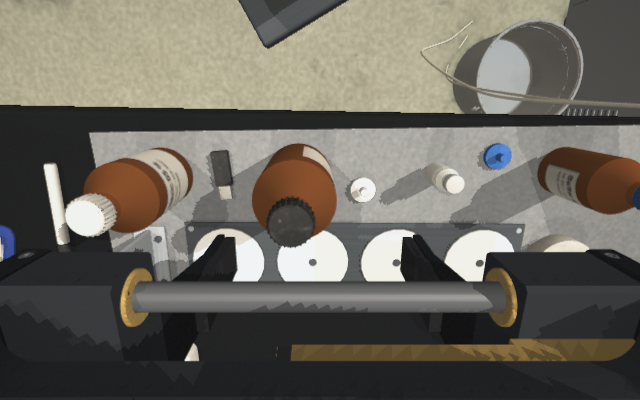

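View pics/side1.png

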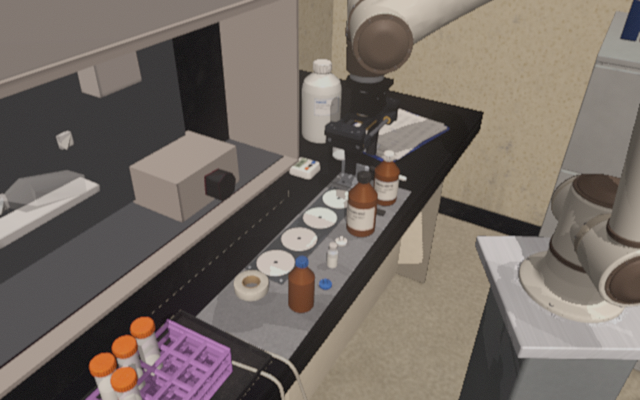

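```bash
cat >> h.py <<'E'
def proj(d,P):
    f=200/np.tan(np.radians(float(d["fov_y"]))/2)
    K=np.array([[f,0,d["cx"]],[0,f,d["cy"]],[0,0,1.]])
    return cv2.projectPoints(np.array(P,float).reshape(-1,3),d["rvec"],d["tvec"],K,None)[0][:,0]
E
python3 - <<'E'
from h import *
np.set_printoptions(suppress=True,precision=1)
for n in("side1","top1","wrist1"):
    d=load(n); print(n,proj(d,[(422.6,-156.7,200.5),(422.6,-156.7,181.5),(411.5,-168.5,150),(411.5,-168.5,132)]))
d=load("side1");cv2.imwrite("pics/s1z.png",cv2.resize(d["image"][80:260,280:460],None,fx=3.3,fy=3.3,interpolation=cv2.INTER_CUBIC))
d=load("wrist1");w=world(d)
m=(np.hypot(w[...,0]-411.5,w[...,1]+168.5)<25)&(w[...,2]>140)&(w[...,2]<160);v,u=np.nonzero(m);print(m.sum(),w[m].mean(0),u.min(),u.max(),v.min(),v.max(),atz(d,(u.min()+u.max())/2,(v.min()+v.max())/2,148))
for k in((345.5,-287,135,15),(475.8,-47,56,14),(534.7,65.5,113,15)):
  m=(np.hypot(w[...,0]-k[0],w[...,1]-k[1])<25)&(w[...,2]>k[2]-5)&(w[...,2]<k[2]+10);v,u=np.nonzero(m);print(m.sum(),w[m].mean(0),atz(d,(u.min()+u.max())/2,(v.min()+v.max())/2,k[2]-1),u.max())
for c in ((592.3,-44.7),(547.2,-124.9),(501.9,-204.5),(456.7,-284.5)): print(proj(d,[(*c,8)]))
E
```

```text
side1 [[360.5 153.8]
 [359.9 162. ]
 [363.9 172.4]
 [363.3 179.7]]
top1 [[337.6 233.5]
 [337.3 233.7]
 [341.8 238.8]
 [341.4 238.9]]
wrist1 [[318.5 272.5]
 [318.3 254.6]
 [292.3 225.8]
 [294.2 215.9]]
1773 [ 410.5 -169.5  148.2] 266 315 200 248 [ 410.5 -169.4  148. ]
1295 [ 345.5 -287.7  133.9] [ 345.3 -287.   134. ] 108
303 [475.1 -48.6  55.6] [475.5 -48.4  55. ] 464<stdin>:9: RuntimeWarning: Mean of empty slice.
  ret = um.true_divide(
Traceback (most recent call last):
ValueError: zero-size array to reduction operation minimum which has no identity
```

View pics/s1z.png

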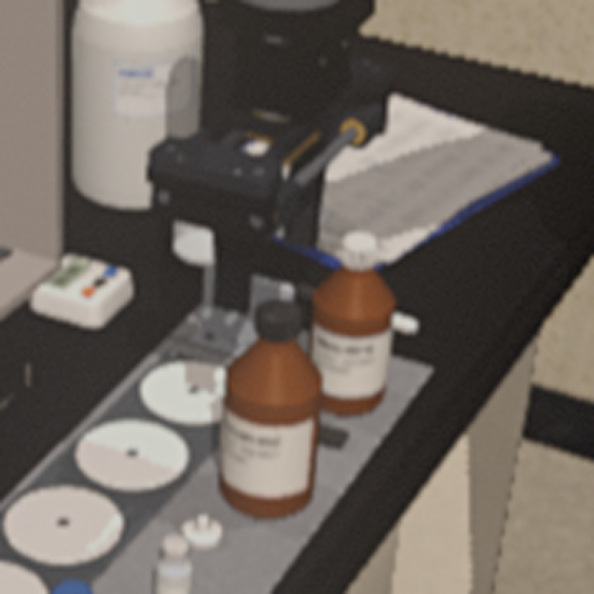

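```bash
python3 -m jog '[[0.0035,-0.008,0,0.007,-0.01,0.007],[0,-0.008,0.01,0,0,0],[0,0,0.015,0,0,0],[0,0,0.012,0,0,0],[0,0,0.006,0,0,0],[0,0,0,0,0,0],[0,0,0,0,0,0],[0,0,0,0,0,0],[0,0,0,0,0,0],[0,0,0,0,0,0]]'; python3 -c "
from h import *
plan(411,-169,152)"
```

```text
clock: 3.3
ee_pos: [408.4, -174.5, 156.2]
eef_rot: [0.807, 3.031, -0.001]
ft_force: [0.0, -0.3, 0.1]
width: 1.0
clock 3.3 pos [ 408.4 -174.5  156.2] w 1.0 F [ 0.  -0.3  0.1] j [-0.03  0.16 -0.54  0.   -0.86 -2.06]
shift m [0.0005 0.0061 0.0042] turn [ 0.0009  0.0047 -0.0078] shift after turn [0.0005 0.0061 0.0042]
```

```bash
python3 -m jog '[[0,0.006,0.003,0,0.004,-0.007],[0,0,0,0,0,0],[0,0,0,0,0,0],[0,0,0,0,0,0],[0,0,0,0,0,0],[0,0,0,0,0,0],[0,0,0,0,0,0],[0,0,0,0,0,0],[0,0,0,0,0,0],[0,0,0,0,0,0]]'; python3 -c "
from h import *
plan(411,-169,152)"
```

```text
clock: 4.3
ee_pos: [412.2, -168.7, 153.5]
eef_rot: [0.795, 3.037, 0.001]
ft_force: [-0.4, -0.8, 0.5]
width: 1.003
clock 4.3 pos [ 412.2 -168.7  153.5] w 1.003 F [-0.4 -0.8  0.5] j [-0.02  0.17 -0.54 -0.   -0.85 -2.06]
shift m [ 0.0009 -0.0008  0.0015] turn [0.0014 0.0017 0.0005] shift after turn [ 0.0009 -0.0008  0.0015]
```

```bash
python3 -m jog '[[0.001,0,0.001,0,0,0],[0,0,0,0,0,0],[0,0,0,0,0,0],[0,0,0,0,0,0],[0,0,0,0,0,0],[0,0,0,0,0,0],[0,0,0,0,0,0],[0,0,0,0,0,0],[0,0,0,0,0,0],[0,0,0,0,0,0]]' 1 30; python3 - <<'E'
from h import *
from station import optics
plan(411,-169,152)
d=optics.get_image("wrist"); cv2.imwrite("pics/w2.png",d["image"])
E
```

```text
clock: 5.3
ee_pos: [411.0, -168.5, 152.5]
eef_rot: [0.795, 3.038, 0.0]
ft_force: [-0.1, -0.1, -0.1]
width: 0.343
clock 5.3 pos [ 411.  -168.5  152.5] w 0.343 F [-0.1 -0.1 -0.1] j [-0.02  0.17 -0.55  0.   -0.85 -2.06]
shift m [-0.0003 -0.0005  0.0005] turn [0.0007 0.0013 0.0006] shift after turn [-0.0003 -0.0005  0.0005]
```

View pics/w2.png

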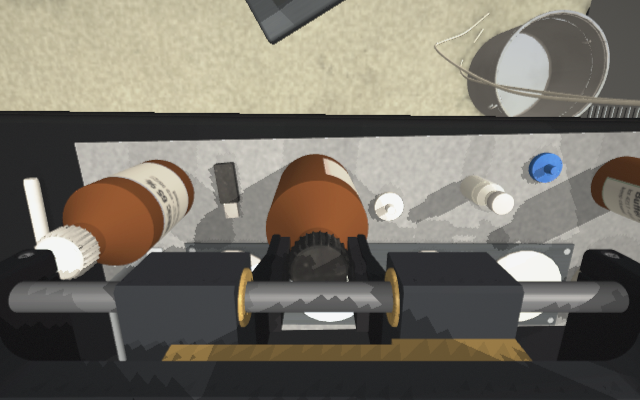

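```bash
python3 -m jog '[[0,0,-0.005,0,0,0],[0,0,-0.01,0,0,0],[0,0,-0.01,0,0,0],[0,0,-0.005,0,0,0],[0,0,0,0,0,0],[0,0,0,0,0,0],[0,0,0,0,0,0],[0,0,0,0,0,0],[0,0,0,0,0,0],[0,0,0,0,0,0]]'; python3 -c "
from h import *
plan(456.7,-284.5,182)"
```

```text
clock: 6.35
ee_pos: [408.7, -167.5, 182.9]
eef_rot: [-0.797, -3.035, -0.003]
ft_force: [0.8, 0.2, -3.9]
width: 0.345
clock 6.35 pos [ 408.7 -167.5  182.9] w 0.345 F [ 0.8  0.2 -3.9] j [-0.02  0.13 -0.5  -0.   -0.94 -2.06]
shift m [-0.0993 -0.0783  0.0005] turn [ 0.0007 -0.0041 -0.0011] shift after turn [-0.0992 -0.0784  0.0009]
```

```bash
python3 -m jog '[[-0.008,-0.006,0,0,0,0],[-0.016,-0.013,0,0,0,0],[-0.016,-0.013,0,0,0,0],[-0.016,-0.013,0,0,0,0],[-0.016,-0.013,0,0,0,0],[-0.012,-0.01,0,0,0,0],[-0.008,-0.005,0,0,0,0],[0,0,0,0,0,0],[0,0,0,0,0,0],[0,0,0,0,0,0]]'; python3 -c "
from h import *
plan(456.7,-284.5,162)"
```

```text
clock: 7.35
ee_pos: [455.7, -284.1, 180.2]
eef_rot: [-0.795, -3.033, -0.002]
ft_force: [0.1, -0.0, -3.4]
width: 0.341
clock 7.35 pos [ 455.7 -284.1  180.2] w 0.341 F [ 0.1 -0.  -3.4] j [-0.26  0.29 -0.29 -0.   -0.99 -1.83]
shift m [-0.0012  0.0002  0.0181] turn [-0.0006 -0.0066 -0.    ] shift after turn [-0.0011  0.0001  0.0182]
```

```bash
python3 -m jog '[[-0.001,0,0.008,0,0,0],[0,0,0.006,0,0,0],[0,0,0.004,0,-0.005,0],[0,0,0,0,0,0],[0,0,0,0,0,0],[0,0,0,0,0,0],[0,0,0,0,0,0],[0,0,0,0,0,0],[0,0,0,0,0,0],[0,0,0,0,0,0]]'; python3 - <<'E'
from h import *
from station import optics
plan(456.7,-284.5,158.5)
d=optics.get_image("side"); np.savez("pics/s3.npz",**d)
z=cv2.resize(d["image"][110:260,280:440],None,fx=4,fy=4,interpolation=cv2.INTER_CUBIC); cv2.imwrite("pics/s3.png",z)
print(proj(d,[(456.7,-284.5,8),(456.7,-284.5,110)]))
E
```

```text
clock: 8.35
ee_pos: [456.1, -282.6, 161.3]
eef_rot: [-0.792, -3.039, 0.0]
ft_force: [0.1, 1.0, -3.8]
width: 0.342
clock 8.35 pos [ 456.1 -282.6  161.3] w 0.342 F [ 0.1  1.  -3.8] j [-0.25  0.31 -0.32  0.   -0.94 -1.83]
shift m [-0.0014 -0.0013  0.0028] turn [-0.0003 -0.0009  0.0029] shift after turn [-0.0014 -0.0013  0.0028]
[[337.9061 197.5214]
 [339.7738 160.9706]]
```

View pics/s3.png

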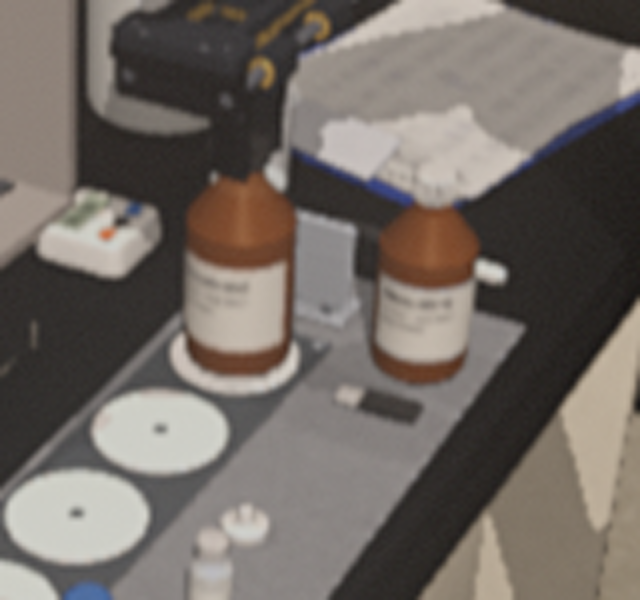

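The side view shows the large bottle centred over the place nearest the stop, about 3 mm above it.

```bash
python3 -m jog '[[-0.001,-0.001,0.0015,0,0,0],[0,0,0.0015,0,0,0],[0,0,0,0,0,0],[0,0,0,0,0,0],[0,0,0,0,0,0],[0,0,0,0,0,0],[0,0,0,0,0,0],[0,0,0,0,0,0],[0,0,0,0,0,0],[0,0,0,0,0,0]]'; python3 -c "
from h import *
plan(456.7,-284.5,158.5)"
```

```text
clock: 9.4
ee_pos: [456.9, -284.4, 158.5]
eef_rot: [0.792, 3.04, -0.001]
ft_force: [-0.2, 0.5, -3.1]
width: 0.345
clock 9.4 pos [ 456.9 -284.4  158.5] w 0.345 F [-0.2  0.5 -3.1] j [-0.26  0.32 -0.32  0.   -0.93 -1.83]
shift m [ 0.0001 -0.0002  0.    ] turn [-0.0003  0.0004  0.0029] shift after turn [ 0.0001 -0.0002  0.    ]
```

Not yet loaded (3.1 N still hanging), so I'll go a touch lower.

```bash
python3 -m jog '[[0,0,0.0012,0,0,0],[0,0,0,0,0,0],[0,0,0,0,0,0],[0,0,0,0,0,0],[0,0,0,0,0,0],[0,0,0,0,0,0],[0,0,0,0,0,0],[0,0,0,0,0,0],[0,0,0,0,0,0],[0,0,0,0,0,0]]'; python3 -c "
from h import *
plan(456.7,-284.5,158.5)"
```

```text
clock: 10.4
ee_pos: [457.6, -284.9, 158.5]
eef_rot: [0.791, 3.038, -0.002]
ft_force: [0.1, -0.1, -1.6]
width: 0.345
clock 10.4 pos [ 457.6 -284.9  158.5] w 0.345 F [ 0.1 -0.1 -1.6] j [-0.26  0.32 -0.32  0.   -0.93 -1.83]
shift m [ 0.001 -0.    -0.   ] turn [-0.0007  0.0028  0.0036] shift after turn [ 0.001  -0.0001 -0.    ]
```

```bash
python3 -m jog '[[0,0,0,0,0,0],[0,0,0,0,0,0],[0,0,0,0,0,0],[0,0,0,0,0,0],[0,0,0,0,0,0],[0,0,-0.01,0,0,0],[0,0,-0.015,0,0,0],[0,0,-0.015,0,0,0],[0,0,-0.01,0,0,0],[0,0,0,0,0,0]]' 0.2; python3 - <<'E'
from h import *
from station import optics
plan(345.4,-287.3,175)
d=optics.get_image("side"); np.savez("pics/s4.npz",**d)
z=cv2.resize(d["image"][110:260,280:440],None,fx=4,fy=4,interpolation=cv2.INTER_CUBIC); cv2.imwrite("pics/s4.png",z)
E
```

```text
clock: 11.4
ee_pos: [458.7, -285.4, 213.8]
eef_rot: [0.788, 3.034, -0.004]
ft_force: [1.0, 0.1, -0.9]
width: 0.798
clock 11.4 pos [ 458.7 -285.4  213.8] w 0.798 F [ 1.   0.1 -0.9] j [-0.25  0.26 -0.25  0.   -1.06 -1.83]
shift m [ 0.0984 -0.0567  0.0382] turn [-0.0009  0.007   0.0046] shift after turn [ 0.0978 -0.0572  0.0388]
```

View pics/s4.png

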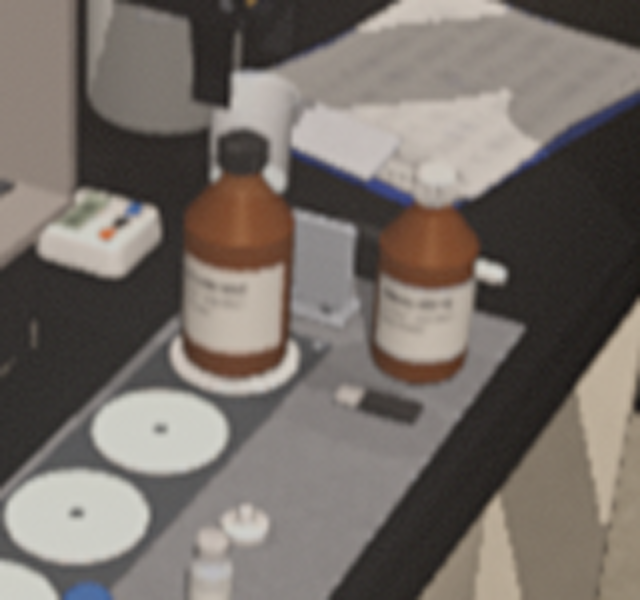

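The large bottle stands upright, centred on its place. Next, the middle bottle.

```bash
python3 -m jog '[[0.02,-0.012,0,0,0.007,0.005],[0.025,-0.014,0,0,0,0],[0.025,-0.014,0,0,0,0],[0.018,-0.011,0.008,0,0,0],[0.01,-0.006,0.01,0,0,0],[0,0,0.01,0,0,0],[0,0,0.01,0,0,0],[0,0,0,0,0,0],[0,0,0,0,0,0],[0,0,0,0,0,0]]'; python3 -c "
from h import *
plan(345.4,-287.3,138)"
```

```text
clock: 12.45
ee_pos: [340.8, -285.6, 168.8]
eef_rot: [-0.794, -3.03, -0.002]
ft_force: [0.8, 0.0, -0.8]
width: 0.8
clock 12.45 pos [ 340.8 -285.6  168.8] w 0.8 F [ 0.8  0.  -0.8] j [-0.33  0.16 -0.52 -0.   -0.91 -1.75]
shift m [-0.0051  0.0008  0.0307] turn [-0.0012 -0.0088 -0.    ] shift after turn [-0.0049  0.0007  0.0308]
```

```bash
python3 -m jog '[[-0.005,0.001,0.005,0,-0.008,0],[0,0,0.01,0,0,0],[0,0,0.01,0,0,0],[0,0,0.005,0,0,0],[0,0,0,0,0,0],[0,0,0,0,0,0],[0,0,0,0,0,0],[0,0,0,0,0,0],[0,0,0,0,0,0],[0,0,0,0,0,0]]'; python3 -c "
from h import *
plan(345.4,-287.3,138)"
```

```text
clock: 13.45
ee_pos: [347.6, -287.6, 136.7]
eef_rot: [0.795, 3.038, -0.002]
ft_force: [0.8, -0.1, -0.1]
width: 0.8
clock 13.45 pos [ 347.6 -287.6  136.7] w 0.8 F [ 0.8 -0.1 -0.1] j [-0.33  0.2  -0.55  0.   -0.81 -1.76]
shift m [ 0.0021 -0.0008 -0.0013] turn [-0.0011  0.002   0.0008] shift after turn [ 0.0021 -0.0008 -0.0013]
```

```bash
python3 -m jog '[[0.002,-0.001,-0.001,0,0,0],[0,0,0,0,0,0],[0,0,0,0,0,0],[0,0,0,0,0,0],[0,0,0,0,0,0],[0,0,0,0,0,0],[0,0,0,0,0,0],[0,0,0,0,0,0],[0,0,0,0,0,0],[0,0,0,0,0,0]]' 1 30; python3 -c "
from h import *
plan(345.4,-287.3,138)"
python3 -m jog '[[0,0,-0.005,0,0,0],[0,0,-0.01,0,0,0],[0,0,-0.01,0,0,0],[0,0,-0.005,0,0,0],[0,0,0,0,0,0],[0,0,0,0,0,0],[0,0,0,0,0,0],[0,0,0,0,0,0],[0,0,0,0,0,0],[0,0,0,0,0,0]]'; python3 -c "
from h import *
plan(501.9,-204.5,168)"
```

```text
clock: 14.45
ee_pos: [345.3, -287.7, 138.3]
eef_rot: [0.795, 3.037, -0.003]
ft_force: [0.3, -0.1, 0.0]
width: 0.304
clock 14.45 pos [ 345.3 -287.7  138.3] w 0.304 F [ 0.3 -0.1  0. ] j [-0.33  0.2  -0.56  0.   -0.81 -1.75]
shift m [0.0001 0.0004 0.0003] turn [-0.0012  0.0029  0.0008] shift after turn [0.0001 0.0004 0.0003]
clock: 15.45
ee_pos: [343.9, -286.7, 169.7]
eef_rot: [-0.797, -3.038, 0.0]
ft_force: [0.8, -0.7, -2.0]
width: 0.306
clock 15.45 pos [ 343.9 -286.7  169.7] w 0.306 F [ 0.8 -0.7 -2. ] j [-0.33  0.16 -0.51  0.   -0.9  -1.75]
shift m [-0.0973  0.1491  0.0016] turn [-0.0004 -0.0005 -0.0001] shift after turn [-0.0974  0.1491  0.0017]
```

```bash
python3 -m jog '[[0,0.012,0,0,0,0],[0,0.022,0,0,0,0],[0,0.025,0,0,0,0],[0,0.025,0,0,0,0],[0,0.025,0,0,0,0],[0,0.02,0,0,0,0],[0,0.015,0,0,0,0],[0,0.005,0,0,0,0],[0,0,0,0,0,0],[0,0,0,0,0,0]]'; python3 -c "
from h import *
plan(501.9,-204.5,168)"
```

```text
clock: 16.45
ee_pos: [420.8, -148.4, 168.8]
eef_rot: [-0.797, -3.037, -0.0]
ft_force: [-0.6, -0.0, -2.3]
width: 0.3
clock 16.45 pos [ 420.8 -148.4  168.8] w 0.3 F [-0.6 -0.  -2.3] j [ 0.03  0.15 -0.52 -0.   -0.9  -2.11]
shift m [-0.0982 -0.009   0.0006] turn [-0.0003 -0.0017 -0.0002] shift after turn [-0.0982 -0.009   0.0008]
```

```bash
python3 -m jog '[[-0.008,-0.001,0,0,0,0],[-0.016,-0.002,0,0,0,0],[-0.018,-0.002,0,0,0,0],[-0.018,-0.002,0,0,0,0],[-0.018,-0.001,0,0,0,0],[-0.012,0,0,0,0,0],[-0.006,0,0,0,0,0],[0,0,0,0,0,0],[0,0,0,0,0,0],[0,0,0,0,0,0]]'; python3 - <<'E'
from h import *
from station import optics
plan(501.9,-204.5,148)
d=optics.get_image("side"); np.savez("pics/s5.npz",**d)
z=cv2.resize(d["image"][110:260,250:410],None,fx=4,fy=4,interpolation=cv2.INTER_CUBIC); cv2.imwrite("pics/s5.png",z)
E
```

```text
clock: 17.45
ee_pos: [501.4, -212.2, 167.1]
eef_rot: [-0.81, -3.031, 0.002]
ft_force: [0.4, 0.1, -1.9]
width: 0.302
clock 17.45 pos [ 501.4 -212.2  167.1] w 0.302 F [ 0.4  0.1 -1.9] j [-0.1   0.32 -0.29  0.   -0.96 -1.99]
shift m [0.0033 0.007  0.0191] turn [-0.002  -0.004  -0.0095] shift after turn [0.0033 0.007  0.0191]
```

View pics/s5.png

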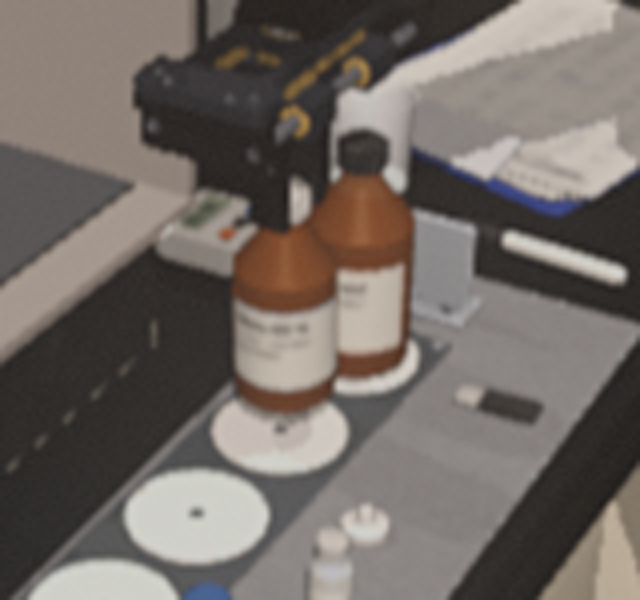

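```bash
python3 -m jog '[[0.003,0.004,0.003,0,-0.004,-0.009],[0,0.003,0.006,0,0,0],[0,0,0.006,0,0,0],[0,0,0.002,0,0,0],[0,0,0,0,0,0],[0,0,0,0,0,0],[0,0,0,0,0,0],[0,0,0,0,0,0],[0,0,0,0,0,0],[0,0,0,0,0,0]]'; python3 -c "
from h import *
plan(501.9,-204.5,144.3)"
```

```text
clock: 18.5
ee_pos: [501.5, -203.0, 149.2]
eef_rot: [0.794, 3.04, -0.003]
ft_force: [-0.4, -0.7, -2.5]
width: 0.305
clock 18.5 pos [ 501.5 -203.   149.2] w 0.305 F [-0.4 -0.7 -2.5] j [-0.08  0.33 -0.33  0.   -0.91 -2.  ]
shift m [-0.0011 -0.0011  0.0049] turn [-0.0018  0.0006  0.002 ] shift after turn [-0.0011 -0.0012  0.0049]
```

```bash
python3 -m jog '[[-0.001,-0.001,0.002,0,0,0],[0,0,0.002,0,0,0],[0,0,0.0015,0,0,0],[0,0,0,0,0,0],[0,0,0,0,0,0],[0,0,0,0,0,0],[0,0,0,0,0,0],[0,0,0,0,0,0],[0,0,0,0,0,0],[0,0,0,0,0,0]]'; python3 -c "
from h import *
plan(501.9,-204.5,144.3)"
```

```text
clock: 19.5
ee_pos: [502.5, -204.7, 144.4]
eef_rot: [0.792, 3.038, -0.003]
ft_force: [0.8, -0.2, -0.2]
width: 0.302
clock 19.5 pos [ 502.5 -204.7  144.4] w 0.302 F [ 0.8 -0.2 -0.2] j [-0.09  0.34 -0.33  0.   -0.9  -2.  ]
shift m [ 0.0006 -0.0001  0.0001] turn [-0.0015  0.0025  0.0024] shift after turn [ 0.0006 -0.0001  0.0001]
```

```bash
python3 -m jog '[[0,0,0,0,0,0],[0,0,0,0,0,0],[0,0,0,0,0,0],[0,0,0,0,0,0],[0,0,0,0,0,0],[0,0,-0.01,0,0,0],[0,0,-0.015,0,0,0],[0,0,-0.015,0,0,0],[0,0,-0.01,0,0,0],[0,0,0,0,0,0]]' 0.3; python3 - <<'E'
from h import *
from station import optics
plan(475.5,-48.2,150)
d=optics.get_image("side"); np.savez("pics/s6.npz",**d)
z=cv2.resize(d["image"][110:260,250:410],None,fx=4,fy=4,interpolation=cv2.INTER_CUBIC); cv2.imwrite("pics/s6.png",z)
E
```

```text
clock: 20.5
ee_pos: [503.6, -205.0, 199.3]
eef_rot: [0.79, 3.035, -0.004]
ft_force: [-0.2, 0.2, 0.9]
width: 0.697
clock 20.5 pos [ 503.6 -205.   199.3] w 0.697 F [-0.2  0.2  0.9] j [-0.09  0.28 -0.26  0.   -1.02 -2.  ]
shift m [0.1014 0.1233 0.0485] turn [-0.0013  0.0062  0.0033] shift after turn [0.1015 0.1229 0.0493]
```

View pics/s6.png

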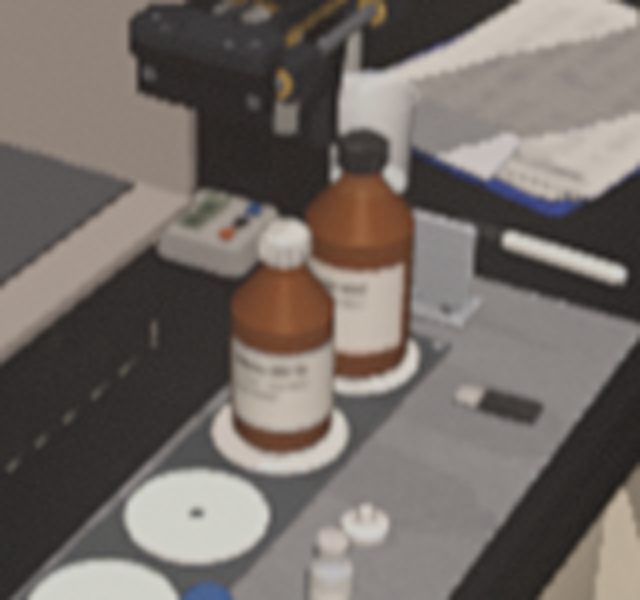

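The middle bottle stands centred. Now the vial.

```bash
python3 -m jog '[[0.015,0.02,0,0,0.006,0.003],[0.02,0.024,0,0,0,0],[0.02,0.025,0,0,0,0],[0.02,0.025,0,0,0,0],[0.017,0.02,0,0,0,0],[0.009,0.009,0.01,0,0,0],[0,0,0.015,0,0,0],[0,0,0.015,0,0,0],[0,0,0,0,0,0],[0,0,0,0,0,0]]'; python3 - <<'E'
from h import *
from station import optics
plan(475.5,-48.2,46)
for n in("top","wrist"):
    d=optics.get_image(n); np.savez(f"pics/{n}7.npz",**d); cv2.imwrite(f"pics/{n}7.png",d["image"])
w=world(d)
for k in((475.8,-47,56),(534.7,65.5,113)):
  m=(np.hypot(w[...,0]-k[0],w[...,1]-k[1])<18)&(w[...,2]>k[2]-5)&(w[...,2]<k[2]+10);v,u=np.nonzero(m);print(m.sum())
  if m.sum(): print(w[m].mean(0),atz(d,(u.min()+u.max())/2,(v.min()+v.max())/2,k[2]-1),u.max(),v.max())
E
```

```text
clock: 21.55
ee_pos: [470.9, -42.3, 152.2]
eef_rot: [-0.797, -3.028, 0.005]
ft_force: [0.5, -0.2, 1.0]
width: 0.698
clock 21.55 pos [470.9 -42.3 152.2] w 0.698 F [ 0.5 -0.2  1. ] j [ 0.25  0.22 -0.47 -0.   -0.88 -2.34]
shift m [-0.0079 -0.0022  0.1061] turn [-0.006  -0.0093 -0.0019] shift after turn [-0.0069 -0.0029  0.1062]
386
[475.407  -47.5142  55.7679] [475.5308 -47.5724  55.    ] 327 227
841
[532.4909  65.1253 111.2304] [531.1774  64.7014 112.    ] 549 253
```

View pics/wrist7.png

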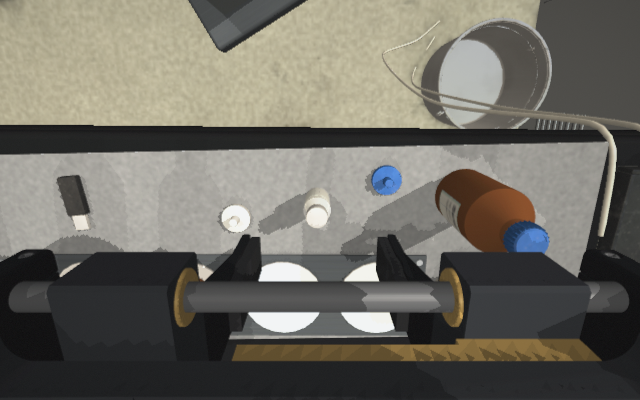

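```bash
python3 -m jog '[[-0.006,-0.003,0.01,-0.006,-0.009,0],[0,0,0.015,0,0,0],[0,0,0.015,0,0,0],[0,0,0.015,0,0,0],[0,0,0.01,0,0,0],[0,0,0.005,0,0,0],[0,0,0,0,0,0],[0,0,0,0,0,0],[0,0,0,0,0,0],[0,0,0,0,0,0]]'; python3 -c "
from h import *
plan(475.5,-47.8,46)"
```

```text
clock: 22.65
ee_pos: [481.0, -48.6, 86.7]
eef_rot: [0.798, 3.023, 0.01]
ft_force: [0.5, 1.0, -0.2]
width: 0.699
clock 22.65 pos [481.  -48.6  86.7] w 0.699 F [ 0.5  1.  -0.2] j [ 0.24  0.32 -0.55  0.   -0.68 -2.33]
shift m [ 0.0057 -0.0024  0.0406] turn [ 0.0103  0.0129 -0.0037] shift after turn [ 0.0052 -0.002   0.0407]
```

```bash
python3 -m jog '[[0.005,-0.002,0,0.01,0.013,-0.004],[0,0,0.006,0,0,0],[0,0,0.01,0,0,0],[0,0,0.01,0,0,0],[0,0,0.008,0,0,0],[0,0,0.004,0,0,0],[0,0,0,0,0,0],[0,0,0,0,0,0],[0,0,0,0,0,0],[0,0,0,0,0,0]]'; python3 -c "
from h import *
plan(475.5,-47.8,46)"
```

```text
clock: 23.65
ee_pos: [475.2, -47.7, 45.2]
eef_rot: [-0.795, -3.038, 0.001]
ft_force: [-0.2, -0.2, 0.3]
width: 0.699
clock 23.65 pos [475.2 -47.7  45.2] w 0.699 F [-0.2 -0.2  0.3] j [ 0.24  0.39 -0.59 -0.   -0.59 -2.32]
shift m [-0.0003  0.0001 -0.0008] turn [-0.0008 -0.0014  0.0009] shift after turn [-0.0003  0.0001 -0.0008]
```

```bash
python3 -m jog '[[0,0,0,0,0,0],[0,0,0,0,0,0],[0,0,0,0,0,0],[0,0,0,0,0,0],[0,0,0,0,0,0],[0,0,0,0,0,0],[0,0,0,0,0,0],[0,0,0,0,0,0],[0,0,0,0,0,0],[0,0,0,0,0,0]]' 0.6 8; python3 -m jog '[[0,0,0,0,0,0],[0,0,0,0,0,0],[0,0,0,0,0,0],[0,0,0,0,0,0],[0,0,0,0,0,0],[0,0,0,0,0,0],[0,0,0,0,0,0],[0,0,0,0,0,0],[0,0,0,0,0,0],[0,0,0,0,0,0]]' 1 8; python3 - <<'E'
from h import *
from station import optics
plan(475.5,-47.8,46)
d=optics.get_image("wrist"); cv2.imwrite("pics/w8.png",d["image"])
d=optics.get_image("side")
z=cv2.resize(d["image"][150:300,250:410],None,fx=4,fy=4,interpolation=cv2.INTER_CUBIC); cv2.imwrite("pics/s8.png",z)
E
```

```text
clock: 24.65
ee_pos: [475.8, -47.6, 46.2]
eef_rot: [0.795, 3.039, 0.001]
ft_force: [0.1, 0.3, -0.2]
width: 0.397
clock: 25.65
ee_pos: [475.8, -47.6, 46.1]
eef_rot: [0.795, 3.039, 0.001]
ft_force: [0.4, -0.1, -0.7]
width: 0.251
clock 25.65 pos [475.8 -47.6  46.1] w 0.251 F [ 0.4 -0.1 -0.7] j [ 0.24  0.39 -0.59 -0.   -0.59 -2.32]
shift m [ 0.0002 -0.0003  0.0001] turn [0.0007 0.0003 0.001 ] shift after turn [ 0.0002 -0.0003  0.0001]
```

View pics/w8.png

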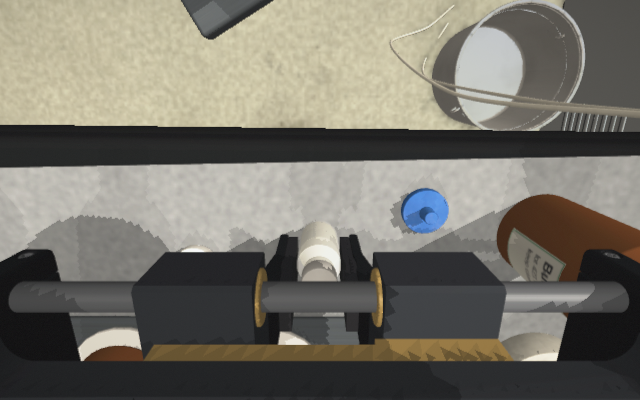

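View pics/s8.png

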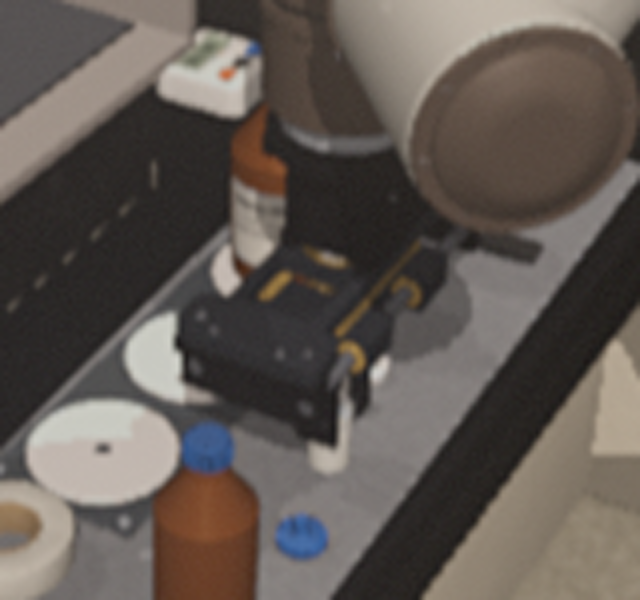

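```bash
python3 -m jog '[[0,0,-0.005,0,0,0],[0,0,-0.01,0,0,0],[0,0,-0.012,0,0,0],[0,0,-0.012,0,0,0],[0,0,-0.008,0,0,0],[0,0,0,0,0,0],[0,0,0,0,0,0],[0,0,0,0,0,0],[0,0,0,0,0,0],[0,0,0,0,0,0]]'; python3 -c "
from h import *
plan(592.3,-44.7,92)"
```

```text
clock: 26.75
ee_pos: [475.3, -47.7, 97.0]
eef_rot: [0.795, 3.039, 0.001]
ft_force: [0.1, -0.8, 0.2]
width: 0.25
clock 26.75 pos [475.3 -47.7  97. ] w 0.25 F [ 0.1 -0.8  0.2] j [ 0.24  0.3  -0.54 -0.   -0.73 -2.32]
shift m [-0.1005  0.0599  0.0051] turn [0.0007 0.0002 0.0009] shift after turn [-0.1004  0.06    0.005 ]
```

```bash
python3 -m jog '[[-0.008,0.005,0,0,0,0],[-0.016,0.01,0,0,0,0],[-0.018,0.011,0,0,0,0],[-0.018,0.011,0,0,0,0],[-0.018,0.011,0,0,0,0],[-0.014,0.008,0,0,0,0],[-0.007,0.003,0,0,0,0],[0,0,0,0,0,0],[0,0,0,0,0,0],[0,0,0,0,0,0]]'; python3 -c "
from h import *
plan(592.3,-44.7,54)"
```

```text
clock: 27.75
ee_pos: [596.5, -45.1, 92.9]
eef_rot: [-0.794, -3.035, 0.004]
ft_force: [-0.1, 0.0, 0.2]
width: 0.249
clock 27.75 pos [596.5 -45.1  92.9] w 0.249 F [-0.1  0.   0.2] j [ 0.19  0.48 -0.24 -0.   -0.85 -2.28]
shift m [ 0.0037 -0.0016  0.039 ] turn [-0.0034 -0.0041  0.0013] shift after turn [ 0.0039 -0.0017  0.0389]
```

```bash
python3 -m jog '[[0.003,-0.001,0.005,-0.003,-0.004,0],[0,0,0.01,0,0,0],[0,0,0.01,0,0,0],[0,0,0.007,0,0,0],[0,0,0.002,0,0,0],[0,0,0,0,0,0],[0,0,0,0,0,0],[0,0,0,0,0,0],[0,0,0,0,0,0],[0,0,0,0,0,0]]'; python3 - <<'E'
from h import *
from station import optics
plan(592.3,-44.7,52.1)
d=optics.get_image("side");print(proj(d,[(592.3,-44.7,8)]))
z=cv2.resize(d["image"][170:300,200:360],None,fx=4,fy=4,interpolation=cv2.INTER_CUBIC); cv2.imwrite("pics/s9.png",z)
E
```

```text
clock: 28.75
ee_pos: [591.2, -44.5, 56.3]
eef_rot: [-0.794, -3.039, 0.001]
ft_force: [-0.5, -0.3, 0.1]
width: 0.248
clock 28.75 pos [591.2 -44.5  56.3] w 0.248 F [-0.5 -0.3  0.1] j [ 0.2   0.52 -0.29  0.   -0.76 -2.28]
shift m [-0.001   0.0003  0.0042] turn [-0.0007 -0.0006  0.0016] shift after turn [-0.001   0.0003  0.0042]
[[274.8819 261.3151]]
```

View pics/s9.png

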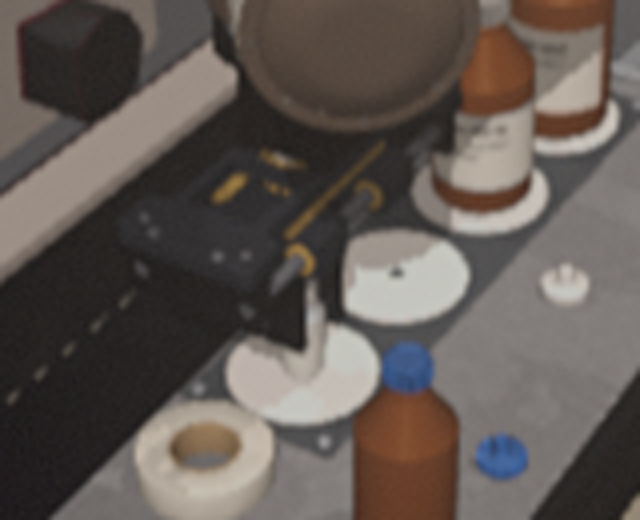

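The vial is over the middle of the last place, about 4 mm up. I'll lower it and release.

```bash
python3 -m jog '[[-0.001,0,0.002,0,0,0],[0,0,0.002,0,0,0],[0,0,0,0,0,0],[0,0,0,0,0,0],[0,0,0,0,0,0],[0,0,0,0,0,0],[0,0,0,0,0,0],[0,0,0,0,0,0],[0,0,0,0,0,0],[0,0,0,0,0,0]]'; python3 -c "
from h import *
plan(592.3,-44.7,52.1)"
```

```text
clock: 29.8
ee_pos: [592.4, -45.0, 52.3]
eef_rot: [-0.794, -3.039, 0.0]
ft_force: [0.1, 1.0, 0.1]
width: 0.25
clock 29.8 pos [592.4 -45.   52.3] w 0.25 F [0.1 1.  0.1] j [ 0.2   0.53 -0.29  0.   -0.75 -2.28]
shift m [0.0002 0.0002 0.0002] turn [-0.0002 -0.      0.0016] shift after turn [0.0002 0.0002 0.0002]
```

```bash
python3 -m jog '[[0,0,0.0003,0,0,0],[0,0,0,0,0,0],[0,0,0,0,0,0],[0,0,0,0,0,0],[0,0,0,0,0,0],[0,0,0,0,0,0],[0,0,0,0,0,0],[0,0,-0.005,0,0,0],[0,0,-0.015,0,0,0],[0,0,-0.02,0,0,0]]' 0.4; python3 -m jog '[[0,0,-0.02,0,0,0],[0,0,-0.02,0,0,0],[0,0,-0.02,0,0,0],[0,0,-0.01,0,0,0],[0,0,0,0,0,0],[0,0,0,0,0,0],[0,0,0,0,0,0],[0,0,0,0,0,0],[0,0,0,0,0,0],[0,0,0,0,0,0]]';python3 - <<'E'
from h import *
from station import optics
plan(534.7,65.5,160)
d=optics.get_image("side");print(proj(d,[(592.3,-44.7,8)]))
z=cv2.resize(d["image"][170:300,200:360],None,fx=4,fy=4,interpolation=cv2.INTER_CUBIC); cv2.imwrite("pics/s10.png",z)
d=optics.get_image("wrist"); np.savez("pics/wrist10.npz",**d); cv2.imwrite("pics/w10.png",d["image"]); w=world(d)
k=(534.7,65.5,113)
m=(np.hypot(w[...,0]-k[0],w[...,1]-k[1])<22)&(w[...,2]>k[2]-4)&(w[...,2]<k[2]+8);v,u=np.nonzero(m);print(m.sum(),w[m].mean(0),atz(d,(u.min()+u.max())/2,(v.min()+v.max())/2,k[2]-1),u.min(),u.max(),v.min(),v.max())
E
```

```text
clock: 30.8
ee_pos: [590.4, -45.2, 90.6]
eef_rot: [-0.793, -3.033, 0.004]
ft_force: [0.4, 0.1, 0.6]
width: 0.603
clock: 31.8
ee_pos: [590.0, -45.3, 163.8]
eef_rot: [-0.794, -3.032, 0.004]
ft_force: [-0.2, -0.2, -0.5]
width: 0.601
clock 31.8 pos [590.  -45.3 163.8] w 0.601 F [-0.2 -0.2 -0.5] j [ 0.2   0.4  -0.18 -0.   -1.   -2.28]
shift m [0.1025 0.0695 0.0041] turn [-0.0045 -0.0062  0.0009] shift after turn [0.1025 0.0694 0.0038]
[[274.8819 261.3151]]
1328 [535.5399  64.1041 111.5339] [535.293   63.5958 112.    ] 426 468 33 77
```

View pics/s10.png

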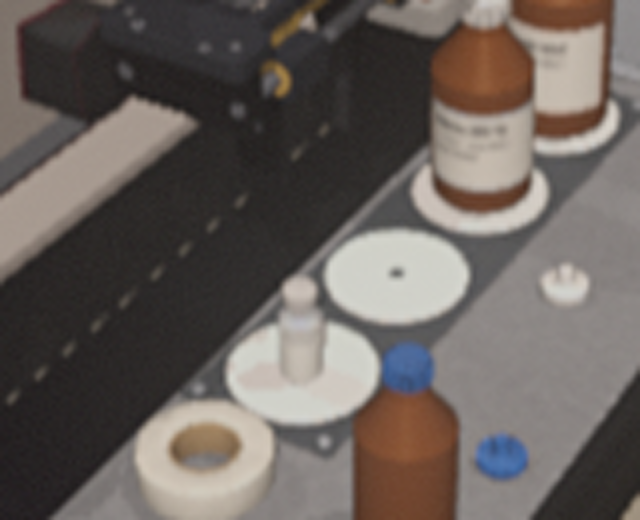

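View pics/w10.png

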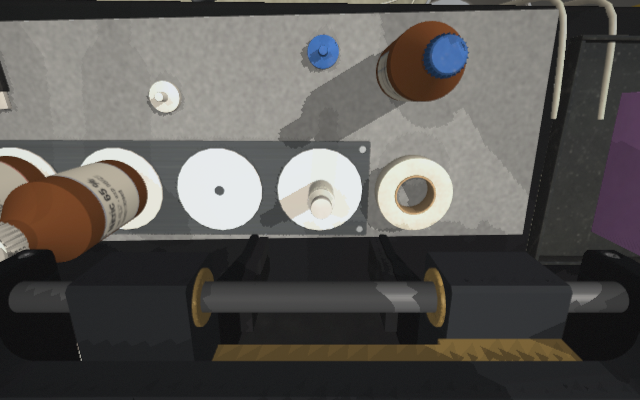

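The vial stands upright and centred. Next, the small bottle at about (535.2, 64).

```bash
python3 -m jog '[[0.012,0.008,0,-0.004,-0.006,0],[0.02,0.013,0,0,0,0],[0.02,0.013,0,0,0,0],[0.02,0.013,0,0,0,0],[0.016,0.011,0,0,0,0],[0.01,0.007,0,0,0,0],[0.003,0.002,0,0,0,0],[0,0,0,0,0,0],[0,0,0,0,0,0],[0,0,0,0,0,0]]' 0.3;python3 -c "
from h import *
plan(535.2,64.3,118)"
```

```text
clock: 32.9
ee_pos: [531.1, 68.4, 163.8]
eef_rot: [0.797, 3.038, 0.002]
ft_force: [-0.4, 0.8, -0.3]
width: 0.699
clock 32.9 pos [531.1  68.4 163.8] w 0.699 F [-0.4  0.8 -0.3] j [ 0.43  0.3  -0.32  0.   -0.94 -2.51]
shift m [-0.0056 -0.0016  0.0458] turn [ 0.0013  0.001  -0.0002] shift after turn [-0.0056 -0.0015  0.0458]
```

```bash
python3 -m jog '[[-0.004,-0.0015,0.005,0,0,0],[0,0,0.01,0,0,0],[0,0,0.01,0,0,0],[0,0,0.01,0,0,0],[0,0,0.005,0,0,0],[0,0,0,0,0,0],[0,0,0,0,0,0],[0,0,0,0,0,0],[0,0,0,0,0,0],[0,0,0,0,0,0]]';python3 -c "
from h import *
plan(535.2,64.3,118)"
```

```text
clock: 33.9
ee_pos: [534.5, 63.0, 119.0]
eef_rot: [-0.802, -3.037, 0.001]
ft_force: [-0.2, 0.3, 0.3]
width: 0.698
clock 33.9 pos [534.5  63.  119. ] w 0.698 F [-0.2  0.3  0.3] j [ 0.42  0.36 -0.37  0.   -0.84 -2.51]
shift m [0.     0.0015 0.001 ] turn [-0.0005 -0.0001 -0.0033] shift after turn [0.     0.0015 0.001 ]
```

```bash
python3 -m jog '[[0,0.0015,0.001,0,0,0],[0,0,0,0,0,0],[0,0,0,0,0,0],[0,0,0,0,0,0],[0,0,0,0,0,0],[0,0,0,0,0,0],[0,0,0,0,0,0],[0,0,0,0,0,0],[0,0,0,0,0,0],[0,0,0,0,0,0]]' 1 25; python3 -c "
from h import *
plan(535.2,64.3,118)"
python3 -m jog '[[0,0,-0.005,0,0,0],[0,0,-0.01,0,0,0],[0,0,-0.01,0,0,0],[0,0,-0.005,0,0,0],[0,0,0,0,0,0],[0,0,0,0,0,0],[0,0,0,0,0,0],[0,0,0,0,0,0],[0,0,0,0,0,0],[0,0,0,0,0,0]]'; python3 -c "
from h import *
plan(547.2,-124.9,150)"
```

```text
clock: 34.9
ee_pos: [535.8, 64.8, 118.8]
eef_rot: [0.801, 3.036, 0.002]
ft_force: [0.2, -0.1, -0.3]
width: 0.252
clock 34.9 pos [535.8  64.8 118.8] w 0.252 F [ 0.2 -0.1 -0.3] j [ 0.42  0.36 -0.37  0.   -0.84 -2.51]
shift m [ 0.0003 -0.0007  0.0008] turn [ 0.0013  0.0013 -0.0031] shift after turn [ 0.0003 -0.0007  0.0008]
clock: 35.9
ee_pos: [534.6, 64.4, 150.6]
eef_rot: [-0.802, -3.036, 0.0]
ft_force: [-0.0, 0.2, -0.9]
width: 0.246
clock 35.9 pos [534.6  64.4 150.6] w 0.246 F [-0.   0.2 -0.9] j [ 0.42  0.33 -0.33 -0.   -0.91 -2.51]
shift m [-0.1045 -0.1583  0.0006] turn [-0.0003 -0.0009 -0.0039] shift after turn [-0.1039 -0.1587  0.0006]
```

```bash
python3 -m jog '[[0,-0.012,0,0,0,0],[0,-0.022,0,0,0,0],[0,-0.025,0,0,0,0],[0,-0.025,0,0,0,0],[0,-0.025,0,0,0,0],[0,-0.023,0,0,0,0],[0,-0.017,0,0,0,0],[0,-0.008,0,0,0,0],[0,0,0,0,0,0],[0,0,0,0,0,0]]'; python3 - <<'E'
from h import *
from station import optics
plan(547.2,-124.9,150)
d=optics.get_image("side")
z=cv2.resize(d["image"][130:300,230:400],None,fx=3.4,fy=3.4,interpolation=cv2.INTER_CUBIC); cv2.imwrite("pics/s11.png",z)
E
```

```text
clock: 36.9
ee_pos: [444.1, -85.5, 150.0]
eef_rot: [-0.808, -3.03, 0.003]
ft_force: [-0.8, 0.3, -1.5]
width: 0.25
clock 36.9 pos [444.1 -85.5 150. ] w 0.25 F [-0.8  0.3 -1.5] j [ 0.17  0.19 -0.53 -0.   -0.86 -2.26]
shift m [-0.109   0.0172 -0.0006] turn [-0.0035 -0.0048 -0.0083] shift after turn [-0.1091  0.0163  0.    ]
```

View pics/s11.png

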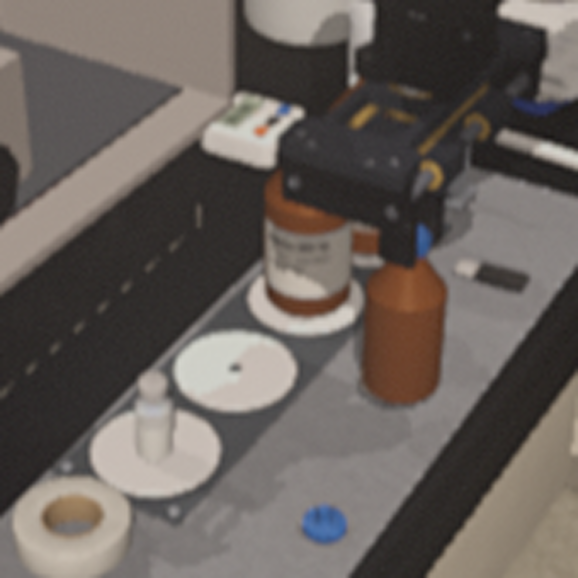

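```bash
python3 -m jog '[[-0.008,0.005,0,0,-0.004,-0.008],[-0.016,0.006,0,0,0,0],[-0.018,0.004,0,0,0,0],[-0.018,0.001,0,0,0,0],[-0.018,0,0,0,0,0],[-0.014,0,0,0,0,0],[-0.009,0,0,0,0,0],[-0.003,0,0,0,0,0],[0,0,0,0,0,0],[0,0,0,0,0,0]]'; python3 -c "
from h import *
plan(547.2,-124.9,130)"
```

```text
clock: 37.95
ee_pos: [554.7, -117.9, 147.8]
eef_rot: [0.775, 3.043, -0.006]
ft_force: [-0.9, -1.0, -1.8]
width: 0.252
clock 37.95 pos [ 554.7 -117.9  147.8] w 0.252 F [-0.9 -1.  -1.8] j [ 0.08  0.37 -0.27  0.   -0.93 -2.15]
shift m [ 0.0033 -0.0097  0.0178] turn [-0.0034  0.0018  0.0139] shift after turn [ 0.0031 -0.0098  0.0178]
```

```bash
python3 -m jog '[[0.002,-0.004,0.002,0,0,0.013],[0.001,-0.005,0.005,0,0,0],[0,0,0.005,0,0,0],[0,0,0.003,0,0,0],[0,0,0,0,0,0],[0,0,0,0,0,0],[0,0,0,0,0,0],[0,0,0,0,0,0],[0,0,0,0,0,0],[0,0,0,0,0,0]]'; python3 - <<'E'
from h import *
from station import optics
plan(547.2,-124.9,124.8)
d=optics.get_image("side"); print(proj(d,[(547.2,-124.9,8)]))
z=cv2.resize(d["image"][130:300,230:400],None,fx=3.4,fy=3.4,interpolation=cv2.INTER_CUBIC); cv2.imwrite("pics/s12.png",z)
E
```

```text
clock: 38.95
ee_pos: [545.6, -124.3, 132.2]
eef_rot: [0.796, 3.038, -0.005]
ft_force: [-0.3, 0.0, -1.8]
width: 0.248
clock 38.95 pos [ 545.6 -124.3  132.2] w 0.248 F [-0.3  0.  -1.8] j [ 0.07  0.38 -0.31  0.   -0.89 -2.15]
shift m [-0.0017  0.0003  0.0074] turn [-0.0031  0.0018  0.0006] shift after turn [-0.0017  0.0002  0.0074]
[[298.3248 237.4671]]
```

View pics/s12.png

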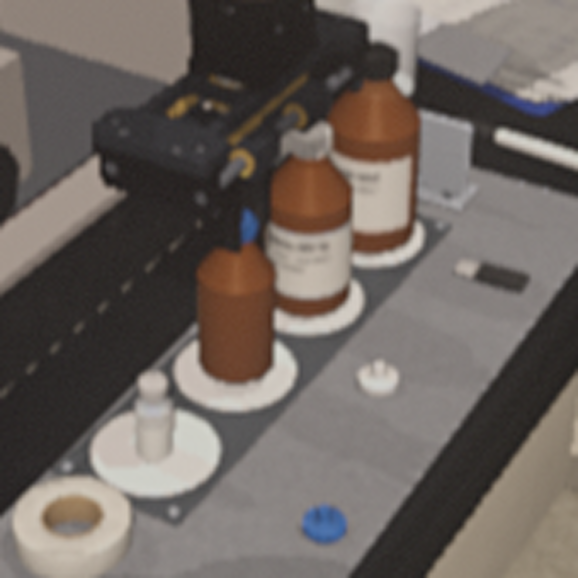

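```bash
python3 -m jog '[[-0.001,0,0.003,-0.003,0.002,0],[0,0,0.003,0,0,0],[0,0,0.001,0,0,0],[0,0,0,0,0,0],[0,0,0,0,0,0],[0,0,0,0,0,0],[0,0,0,0,0,0],[0,0,0,0,0,0],[0,0,0,0,0,0],[0,0,0,0,0,0]]'; python3 -c "
from h import *
plan(547.2,-124.9,124.8)"
```

```text
clock: 40.0
ee_pos: [546.8, -124.8, 124.9]
eef_rot: [0.795, 3.039, 0.0]
ft_force: [0.1, -0.2, -0.9]
width: 0.249
clock 40.0 pos [ 546.8 -124.8  124.9] w 0.249 F [ 0.1 -0.2 -0.9] j [ 0.06  0.39 -0.31 -0.   -0.87 -2.15]
shift m [-0.0004  0.0001  0.0001] turn [0.0004 0.0001 0.0007] shift after turn [-0.0004  0.0001  0.0001]
```

```bash
python3 -m jog '[[0,0,0.0006,0,0,0],[0,0,0,0,0,0],[0,0,0,0,0,0],[0,0,0,0,0,0],[0,0,0,0,0,0],[0,0,0,0,0,0],[0,0,0,0,0,0],[0,0,0,0,0,0],[0,0,0,0,0,0],[0,0,0,0,0,0]]'; python3 -m jog '[[0,0,0,0,0,0],[0,0,0,0,0,0],[0,0,0,0,0,0],[0,0,0,0,0,0],[0,0,0,0,0,0],[0,0,0,0,0,0],[0,0,-0.005,0,0,0],[0,0,-0.015,0,0,0],[0,0,-0.02,0,0,0],[0,0,-0.02,0,0,0]]' 0.4; python3 -m jog '[[0,0,-0.03,0,0,0],[0,0,-0.03,0,0,0],[0,0,-0.02,0,0,0],[0.02,0,0,0,0,0],[0.04,0,0,0,0,0],[0.04,0,0,0,0,0],[0.04,0,0,0,0,0],[0.02,0,0,0,0,0],[0,0,0,0,0,0],[0,0,0,0,0,0]]'; python3 - <<'E'
from h import *
from station import optics
np.set_printoptions(suppress=True,precision=1)
pl=np.array([(456.7,-284.5),(501.9,-204.5),(547.2,-124.9),(592.3,-44.7)]);tops=[156,141,119,62]
for n in("side","top","wrist"):
    d=optics.get_image(n); np.savez(f"pics/{n}13.npz",**d); cv2.imwrite(f"pics/{n}13.png",d["image"]); w=world(d)
    for c,t in zip(pl,tops):
        m=(np.hypot(w[...,0]-c[0],w[...,1]-c[1])<24)&(w[...,2]>t-5)&(w[...,2]<t+8)
        if m.sum(): print(n,m.sum(),np.nanmean(w[m],0), np.nanmean(w[m],0)[:2]-c)
E
```

```text
clock: 41.0
ee_pos: [547.3, -125.0, 124.8]
eef_rot: [0.795, 3.038, 0.0]
ft_force: [-0.3, 0.5, 0.2]
width: 0.252
clock: 42.0
ee_pos: [545.6, -124.9, 184.6]
eef_rot: [-0.794, -3.035, 0.002]
ft_force: [-0.0, -0.1, 0.5]
width: 0.599
clock: 43.0
ee_pos: [403.7, -45.3, 275.0]
eef_rot: [0.794, 3.03, 0.004]
ft_force: [0.9, -0.0, -0.1]
width: 0.601
side 55 [ 456.3 -283.3  152.4] [-0.4  1.2]
side 52 [ 501.2 -203.3  137.5] [-0.7  1.2]
side 40 [ 545.7 -121.   115.4] [-1.5  3.9]
side 42 [591.7 -42.3  59.3] [-0.6  2.4]
top 115 [ 457.9 -286.   154.6] [ 1.2 -1.5]
top 90 [ 502.  -206.1  139.9] [ 0.1 -1.6]
top 60 [ 546.9 -125.7  117.2] [-0.3 -0.8]
top 28 [592.1 -45.1  62.3] [-0.2 -0.4]
wrist 1 [ 504.  -193.6  137.2] [ 2.1 10.9]
wrist 297 [ 545.8 -124.5  117.5] [-1.4  0.4]
```

View pics/side13.png

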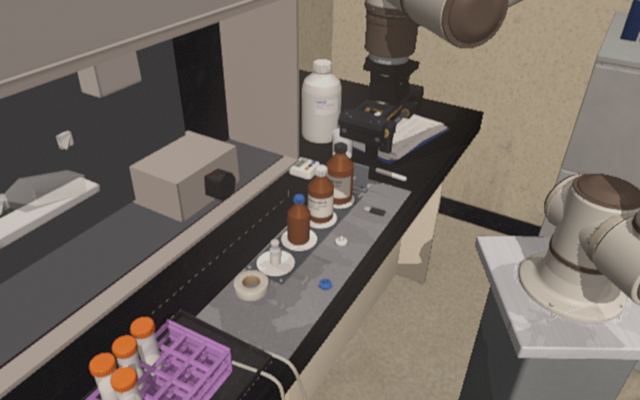

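View pics/wrist13.png

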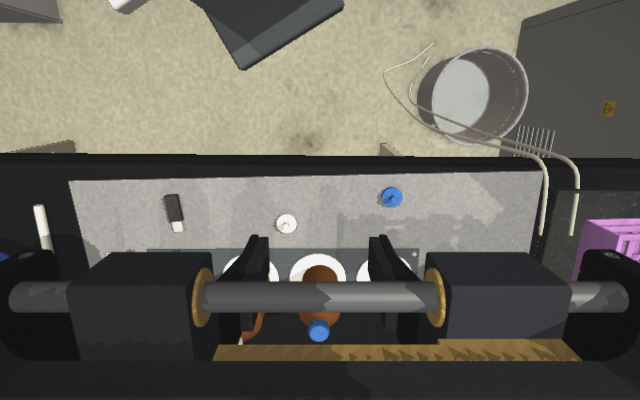

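The final view shows all four upright on their places: large at (340,180), middle (320,197), small (298,225) and vial (275,252) in the side view. The arm is clear and nothing is touched, so I'm handing in.

```bash
python3 -c "
from station import order
print(order.hand_in())"
```

```text
the job is handed in; nothing more can be done
None
```

I stood all four on the stand in order from the end stop: large, middle and small bottle, then the vial on the farthest place. The job was handed in at about 43 s; it reports no verdict.

- **Handling:** I gripped the three bottles by their caps and the vial by its body. Each was lowered to its place's height before I let go, and none tipped.
- **Last checks:** the top camera put every axis within about 2 mm of its place centre. The side camera put them within about 4 mm; its largest offset was 3.9 mm, on the small bottle. It sees mainly the near faces of the caps, which would explain the difference. The tops measured about as high as they should be.
- **Less certain:** the final wrist view usefully showed only the small bottle, about 1.5 mm off centre. I judged uprightness by eye in the pictures. The arm ended clear of everything.

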